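Sort cinnamon quills and start the sterilising cabinet

TASK

Pull the white cabinet's drawer open, put every full-length cinnamon quill from the green mat inside it and the short snapped ones in the wooden scrap tray, then push the drawer fully shut. Only once it is shut, start the cycle by pressing the keys fully down one at a time in this order: yellow, blue, yellow again, green. Never press the red key, and leave the candles, can, spool, walnut and cotton boll where they are.

Things in the scene. Friction and masses are not known exactly. Their poses are not given: they have to be found in the camera images.
- unit: White light-sterilising cabinet, fixed, 240 x 260 x 90 mm high, one drawer in its front. Origin at the centre of its underside; x points to the back (away from the robot), y to its left, z up. The housing's front plane is at x = -105 mm; what is in the drawer behind it is under the top. Four keys stand in a row along y on the top, 33 mm behind that plane.
- unit_drawer0 (a joint): Drawer opening in m: 0 shut, 0.166 fully out to the cabinet's -x; friction about 1 N, stays where left, starts part open. Its steel bar handle, 11 mm thick, 120 mm long along y, posts 51 mm either side of its middle, lies 153 mm in front (-x) of point drawer_in and 30 mm above it, 35 mm out from the front face, free from above.
- drawer_in (a point): Centre of the drawer's inner floor (moves with it), axes as the cabinet's; at opening q it is at x = -(0.0015 + q), y = 0, z = 0.022 m in the cabinet's frame. Inside, the drawer is 195 mm along x and 218 mm along y, its walls 46 mm high above the floor; its front panel's outer face is 118 mm in front (-x) of this point, the panel's top 55 mm above it.
- tray: Pale wooden scrap tray, fixed, 200 x 200 mm outside, 45 mm high, walls and floor 5 mm; on the robot's left or right, the mat on the other side. Origin at the centre of its underside.
- key_yellow (a joint): Press depth of the yellow (select) key in m: 0 up, 0.006 fully down; spring 1.5 N at first, 5 N fully down, springs back up when released.
- key_yellow_top (a point): Centre of the top of the yellow key, a round cap 34 mm across in a black housing 50 mm across, 113 mm above the table when up, pressed straight down. The keys are 56 mm apart, their order along the row varies.
- key_blue (a joint): Press depth of the blue (mode) key in m: 0 up, 0.006 fully down; spring 1.5 N at first, 5 N fully down, springs back up when released.
- key_blue_top (a point): Centre of the top of the blue key, a round cap 34 mm across in a black housing 50 mm across, 113 mm above the table when up, pressed straight down. The keys are 56 mm apart, their order along the row varies.
- key_green (a joint): Press depth of the green (start) key in m: 0 up, 0.006 fully down; spring 1.5 N at first, 5 N fully down, springs back up when released.
- key_green_top (a point): Centre of the top of the green key, a round cap 34 mm across in a black housing 50 mm across, 113 mm above the table when up, pressed straight down. The keys are 56 mm apart, their order along the row varies.
- key_red (a joint): Press depth of the red (cancel) key in m: 0 up, 0.006 fully down; spring 1.5 N at first, 5 N fully down, springs back up when released.
- key_red_top (a point): Centre of the top of the red key, a round cap 34 mm across in a black housing 50 mm across, 113 mm above the table when up, pressed straight down. The keys are 56 mm apart, their order along the row varies.
- full_a: Full-length cinnamon quill lying flat on the green sorting mat (fixed, 350 x 250 mm, 3 mm thick): brown double scroll, 100 mm long, 25 mm wide, 14 mm high, about 35 g. Origin at the centre of the piece, x along its length, z across its 14 mm thickness. It may be absent.
- full_b: Full-length cinnamon quill lying flat on the green sorting mat (fixed, 350 x 250 mm, 3 mm thick): brown double scroll, 100 mm long, 25 mm wide, 14 mm high, about 35 g. Origin at the centre of the piece, x along its length, z across its 14 mm thickness. It may be absent.
- full_c: Full-length cinnamon quill lying flat on the green sorting mat (fixed, 350 x 250 mm, 3 mm thick): brown double scroll, 100 mm long, 25 mm wide, 14 mm high, about 35 g. Origin at the centre of the piece, x along its length, z across its 14 mm thickness. It may be absent.
- full_d: Full-length cinnamon quill lying flat on the green sorting mat (fixed, 350 x 250 mm, 3 mm thick): brown double scroll, 100 mm long, 25 mm wide, 14 mm high, about 35 g. Origin at the centre of the piece, x along its length, z across its 14 mm thickness. It may be absent.
- short_a: Short, snapped cinnamon quill lying flat on the green sorting mat (fixed, 350 x 250 mm, 3 mm thick): brown double scroll, 60 mm long, 25 mm wide, 14 mm high, about 21 g. Origin at the centre of the piece, x along its length, z across its 14 mm thickness. It may be absent.
- short_b: Short, snapped cinnamon quill lying flat on the green sorting mat (fixed, 350 x 250 mm, 3 mm thick): brown double scroll, 60 mm long, 25 mm wide, 14 mm high, about 21 g. Origin at the centre of the piece, x along its length, z across its 14 mm thickness. It may be absent.
- candle_red: Red pillar candle, bystander, 66 mm across, 130 mm high. Origin at the centre of its underside.
- candle_green: Pale green pillar candle, bystander, 66 mm across, 100 mm high. Origin at the centre of its underside.
- can: Aluminium drinks can, bystander, 66 mm across, 115 mm high. Origin at the centre of its underside.
- spool: Red ribbon spool lying flat, bystander, 84 mm across, 30 mm high. Origin at the centre of its underside.
- walnut: Walnut on the sorting mat near its robot-side edge, bystander, 36 mm across, 29 mm high. Origin at the centre of its underside.
- cotton: White cotton boll in a brown cup on the sorting mat near its far edge, bystander, 52 mm across, 33 mm high. Origin at the centre of its underside.
Mind the look-alikes: they are no part of the job. What is shaped like the full_d but turquoise is not meant.

How it is judged:
On the way, in this order (a step that is already met when the one before it is completed fails the run):
1. every full-length quill lies in the drawer, which is still open (x of full_a in the frame of drawer_in between -0.098 and 0.098 m and y of full_a in the frame of drawer_in between -0.11 and 0.11 m and z of full_a in the frame of drawer_in between 0 and 0.04 m and x of full_b in the frame of drawer_in between -0.098 and 0.098 m and y of full_b in the frame of drawer_in between -0.11 and 0.11 m and z of full_b in the frame of drawer_in between 0 and 0.04 m and x of full_c in the frame of drawer_in between -0.098 and 0.098 m and y of full_c in the frame of drawer_in between -0.11 and 0.11 m and z of full_c in the frame of drawer_in between 0 and 0.04 m and x of full_d in the frame of drawer_in between -0.098 and 0.098 m and y of full_d in the frame of drawer_in between -0.11 and 0.11 m and z of full_d in the frame of drawer_in between 0 and 0.04 m and value of joint unit_drawer0 above 0.02 m), for 0.2 s.
2. the drawer is shut (value of joint unit_drawer0 below 0.006 m), for 0.2 s.
3. the yellow key is pressed alone (first press) (value of joint key_yellow above 0.004 m and value of joint each of key_blue, key_green, key_red below 0.002 m), for 0.05 s.
4. the blue key is pressed alone (second press) (value of joint key_blue above 0.004 m and value of joint each of key_yellow, key_green, key_red below 0.002 m), for 0.05 s.
5. the yellow key is pressed alone (third press) (all of step 3), for 0.05 s.
6. the green key is pressed alone (fourth press) (value of joint key_green above 0.004 m and value of joint each of key_yellow, key_blue, key_red below 0.002 m), for 0.05 s.
At the end, for the whole second after the job is handed in: Every full-length quill lies inside the drawer and every short one inside the scrap tray, at rest; the drawer is shut to within 6 mm; all four keys are up again (within 2 mm) (x of full_a in the frame of drawer_in between -0.098 and 0.098 m and y of full_a in the frame of drawer_in between -0.11 and 0.11 m and z of full_a in the frame of drawer_in between 0 and 0.04 m and x of full_b in the frame of drawer_in between -0.098 and 0.098 m and y of full_b in the frame of drawer_in between -0.11 and 0.11 m and z of full_b in the frame of drawer_in between 0 and 0.04 m and x of full_c in the frame of drawer_in between -0.098 and 0.098 m and y of full_c in the frame of drawer_in between -0.11 and 0.11 m and z of full_c in the frame of drawer_in between 0 and 0.04 m and x of full_d in the frame of drawer_in between -0.098 and 0.098 m and y of full_d in the frame of drawer_in between -0.11 and 0.11 m and z of full_d in the frame of drawer_in between 0 and 0.04 m and x of short_a in the frame of tray between -0.095 and 0.095 m and y of short_a in the frame of tray between -0.095 and 0.095 m and z of short_a in the frame of tray between 0 and 0.045 m and x of short_b in the frame of tray between -0.095 and 0.095 m and y of short_b in the frame of tray between -0.095 and 0.095 m and z of short_b in the frame of tray between 0 and 0.045 m and value of joint unit_drawer0 below 0.006 m and value of joint each of key_yellow, key_blue, key_green, key_red below 0.002 m and linear speed of each of full_a, full_b, full_c, full_d, short_a, short_b below 0.02 m/s); the robot touches nothing.
It fails at once if the red key is pressed (over 3 mm) (value of joint key_red above 0.003 m).
It fails at once if a key is pressed (over 4 mm) while the drawer is open by more than 15 mm (value of joint unit_drawer0 above 0.015 m and value of joint any of key_yellow, key_blue, key_green, key_red above 0.004 m).
It fails at once if two keys are down at once (value of joint each of key_yellow, key_blue above 0.003 m or value of joint each of key_yellow, key_green above 0.003 m or value of joint each of key_yellow, key_red above 0.003 m or value of joint each of key_blue, key_green above 0.003 m or value of joint each of key_blue, key_red above 0.003 m or value of joint each of key_green, key_red above 0.003 m).
It fails at once if a bystander is moved by more than 50 mm (distance of any of candle_red, candle_green, can, spool, walnut, cotton from where it was at the start of the episode above 0.05 m).
Of full_a, full_b, full_c, full_d only 2 to 4 are there at a start; the rules pass over those that are not, and their reading is None.
Of short_a, short_b only 1 to 2 are there at a start; the rules pass over those that are not, and their reading is None.
At some moment in a run one of full_a, full_b, full_c, full_d, short_a, short_b may be knocked a few centimetres aside while the robot is not near it.
Once in a run the grip may slacken for a moment while it holds something.
It also fails if it takes over 210 s, if anything falls off the work surface, if the arm or the gripper's body presses on something with over 40 N, if the wrist force passes 120 N, or if a joint passes its speed limit or range.

ROBOT

A 6-joint arm with a two-finger parallel gripper is mounted at the origin on the work surface. World frame = base frame: x ahead of the robot, y to its left, z up, the work surface at z = 0. Lengths are in m, angles in rad, forces in N, time in s.
With the tool pointing down it reaches from about 0.375 to 0.925 m from the base axis. Payload 5.7 kg.
Tool frame: the origin (TCP) lies at the centre of the arm's flange, where the gripper is bolted on; the fingertips stand 182 mm ahead of it and the grasp point (between the pads) lies 163 mm ahead of it; z points along the fingers, y is the line along which they close (so a half turn about z gives the same grasp; the last joint's range is limited). The gripper opens to 88 mm and grips with 3 to 60 N. Pads are 20 mm wide; open, the fingers measure 115 mm over their backs; the gripper's body (75 mm by 178 mm) begins 61 mm behind the grasp point.
Start: joints at [1.214, 0.359, 1.51, -0, 1.272, -0.115], TCP at [0.144, 0.583, 0.405] pointing down, gripper open.
Joint ranges: [-2.97, 2.97], [-1.01, 2.36], [0.21, 2.38], [-0.96, 4.11], [0.2, 2.71], [-2.98, 2.98]. Speed limits (rad/s): [2.39, 2.39, 3.14, 3.14, 3.14, 3.14].

INTERFACE

Orientations are given as a rotation vector (axis times angle).
In Python, from bench import monitor, cams, order gives the robot as it stands. The module is installed in compiled form; this text tells all that it offers.
- The arm moves only by the shell command python3 -m creep 'ROWS' [FORCE]. ROWS is JSON, a list of rows, each a list of 3 entries, a list of its own where there are three numbers: the shift along the tool's x, y, z in cm, then the turn, a rotation vector about the tool's x, y, z in rad, then the opening, from 0 (shut) to 1 (fully open). In form: [[[x, y, z], [ax, ay, az], grip], ...]. A call has exactly 10 rows; each row is the pose to reach, as a shift and turn from the pose commanded when the call began, along the tool's axes at that moment; what a row does not reach only later rows make up. A row lasts 1/12 s, in which the tool goes at most 41.7 mm and 7.16 degrees, less where a joint would pass 70% of its speed; a pose out of reach is approached as far as the arm can. A call with a gripper value outside its range is refused whole. The fingers move at their own pace and stop on an object; FORCE is the grip in N (left out, the last holds). Time passes only in rows, so rows that repeat a pose let the fingers close, or fill a call up. It gives the time, the measured TCP pose, the force, the opening and the grip force at its end, in the units of the state.
- monitor.sense(): the state, without advancing time (a new reading comes with each control period).
- cams.snapshot(name): name is "side" or "top"; returns a dict with "image" (420x560x3 uint8, red, green, blue), "range_z" (420x560 float32, m along the optical axis (not along the pixel's ray), 0 where there is no reading), "fx", "fy", "cx", "cy" (pixels), "distortion" ([k1, k2, p1, p2, k3] as OpenCV has them; the pictures are not rectified), "world_from_camera" (4x4, takes a point from camera to world coordinates). Camera axes: x right, y up, looking along -z (the intrinsics and any distortion apply to the point x, -y, -z); pixel columns grow to the right and rows downward; lengths in m; the calibration is good to about 2 mm. A picture is of the moment at which its call begins.
- order.hand_in(): hands the job in; it is judged then, once.
The state is a dict: "t": time; "joints": joint angles; "qd": joint speeds; "effort": joint torques, N m; "tool_pos": TCP position; "tcp_rot": TCP orientation; "wrist_force": force on the tool from outside, world axes, zero at the start; "ft_torque": the same for the moment, N m; "grip_width": opening from 0.0 (shut) to 1.0 (fully open); "gripper_force": force on a finger pad.
Only numpy, scipy, OpenCV 4.12 (cv2) and the standard library are available. Lean on these libraries where they do the work, as an engineer would, in place of code of your own. Each camera call takes 0.05 s, during which the arm holds its last target. There are 200 camera calls.

## Working session

There is one attempt and no reset: what is moved stays moved. The work goes in short steps, Python scripts to look and compute and a shell command to move; the robot and the scene stay as the last step left them, time stands still between calls to the robot, and variables do not carry over. Pictures are saved under pics/ and viewed, at most 14 in all, crops included, and the job is handed in when it is done.

```bash
mkdir -p pics; cat > h.py <<'E'
import numpy as np, cv2
from scipy.spatial.transform import Rotation as R
from bench import monitor, cams, order
def snap(n,f=None):
    s=cams.snapshot(n)
    if f: cv2.imwrite('pics/'+f,s['image'][:,:,::-1])
    np.savez('/tmp/%s.npz'%n,**{k:np.array(v) for k,v in s.items()})
    return s
def load(n): return dict(np.load('/tmp/%s.npz'%n))
def K(s): return np.array([[s['fx'],0,s['cx']],[0,s['fy'],s['cy']],[0,0,1]],float)
def ray(s,u,v):
    p=cv2.undistortPoints(np.array([[[u,v]]],float),K(s),np.array(s['distortion'],float))[0,0]
    return np.array([p[0],-p[1],-1.0])
def px(s,u,v,z=None):
    "world point at pixel; with z: intersect plane z, else use depth"
    M=np.array(s['world_from_camera']); r=ray(s,u,v)
    if z is None: 
        d=np.median(s['range_z'][int(v)-1:int(v)+2,int(u)-1:int(u)+2]); return M[:3,:3]@(r*d)+M[:3,3]
    w=M[:3,:3]@r; return M[:3,3]+w*(z-M[2,3])/w[2]
def cloud(s):
    "world xyz for each pixel"
    h,w=s['range_z'].shape; u,v=np.meshgrid(np.arange(w),np.arange(h))
    p=cv2.undistortPoints(np.stack([u,v],-1).reshape(-1,1,2).astype(float),K(s),np.array(s['distortion'],float))[:,0]
    d=s['range_z'].reshape(-1,1); P=np.c_[p[:,0],-p[:,1],-np.ones(len(p))]*d
    M=np.array(s['world_from_camera']); return (P@M[:3,:3].T+M[:3,3]).reshape(h,w,3)
def go(x,y,z,yaw=None):
    """print shift in tool axes (cm) and turn to get grasp point TCP to x,y,z(TCP height); yaw = world angle of tool y (closing) line"""
    s=monitor.sense(); Rt=R.from_rotvec(s['tcp_rot']); d=Rt.inv().apply(np.array([x,y,z])-s['tool_pos'])*100
    o=''
    if yaw is not None:
        ty=Rt.apply([0,1,0]); cur=np.arctan2(ty[1],ty[0]); dy=(yaw-cur+np.pi/2)%np.pi-np.pi/2
        o=' yaw turn about tool z %.3f (j6 %.2f)'%(-dy,s['joints'][5])
    print('shift',d.round(2),o)
E
python3 - <<'E'
from h import *
for n in('top','side'):
    s=snap(n,n+'0.png'); print(n,np.array(s['world_from_camera']).round(3).tolist())
print(monitor.sense())
E
```

```text
top [[-0.029, 0.995, -0.09, 0.346], [-1.0, -0.03, -0.009, -0.001], [-0.012, 0.09, 0.996, 1.593], [0.0, 0.0, 0.0, 1.0]]
side [[0.844, 0.424, -0.33, 0.123], [-0.537, 0.646, -0.542, -0.61], [-0.016, 0.635, 0.773, 0.984], [0.0, 0.0, 0.0, 1.0]]
{'t': 0.1, 'joints': array([ 1.21386616e+00,  3.59405536e-01,  1.51129246e+00, -7.30393305e-06,
        1.27250161e+00, -1.15115057e-01]), 'qd': array([ 0.00090735, -0.00181663, -0.00455918,  0.00047505,  0.00189972,
        0.00151225]), 'effort': array([-5.99563919e-04, -5.16359460e+01, -2.71404684e+01,  6.75469916e-02,
        2.76375515e-02, -2.05145221e-05]), 'tool_pos': array([0.14358603, 0.58224166, 0.40392184]), 'tcp_rot': array([-3.78869525e-01, -3.11829088e+00,  2.45647819e-03]), 'wrist_force': array([-0.61997253,  0.69153875,  0.22423803]), 'ft_torque': array([0.03477672, 0.01451733, 0.04566888]), 'gripper_force': 0.0, 'grip_width': 1.0034651323244592}
```

View pics/top0.png

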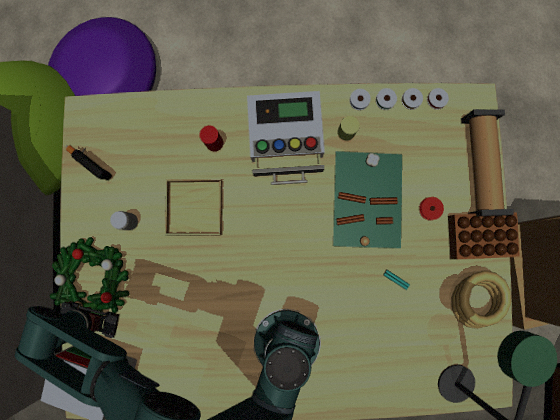

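View pics/side0.png

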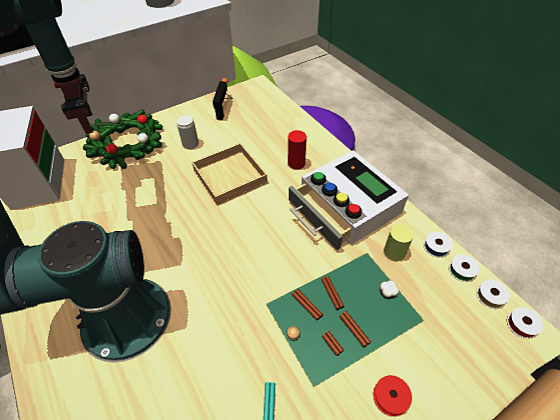

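The top view shows the cabinet at (286,125), with keys green, blue, yellow and red from left to right in row 145. The tray is at (195,207) and the mat at (367,200). On the mat are three long quills at (351,197), (383,201) and (350,219), and one short at (384,221). I'll enlarge it.

```bash
cat > blobs.py <<'E'
from h import *
import sys
# brown quills on the mat: find rotated boxes in world xy using mean height plane z=0.015
def quills(s,lo=(0.28,-0.45),hi=(0.75,-0.1),zpl=0.017):
    im=cv2.cvtColor(s['image'],cv2.COLOR_RGB2HSV).astype(int); a=s['image'].astype(int)
    m=((a[:,:,0]>a[:,:,1]*1.25)&(a[:,:,0]>35)).astype(np.uint8)
    n,l,st,c=cv2.connectedComponentsWithStats(m)
    out=[]
    for i in range(1,n):
        if st[i,4]<25: continue
        w=px(s,*c[i],z=zpl)
        if not(lo[0]<w[0]<hi[0] and lo[1]<w[1]<hi[1]): continue
        v,u=np.nonzero(l==i)
        P=np.array([px(s,a,b,z=zpl)[:2] for a,b in zip(u,v)])
        q=P-P.mean(0); e,V=np.linalg.eigh(q.T@q); d=V[:,1]; t=q@d; p=q@V[:,0]
        mid=P.mean(0)+d*(t.max()+t.min())/2
        print('pix',c[i].round(1),'world',mid.round(4),'len %.3f wid %.3f'%(np.ptp(t),np.ptp(p)),'angle %.2f'%(np.arctan2(d[1],d[0])%np.pi),'n',st[i,4])
if __name__=='__main__':
    for n in sys.argv[1:]: print(n); quills(load(n))
E
python3 - <<'E'
from h import *; from blobs import quills
for n in('top','side'): print(n); quills(load(n))
s=load('top'); im=s['image'][85:255,240:410,::-1]; cv2.imwrite('pics/c1.png',cv2.resize(im,None,fx=3.5,fy=3.5,interpolation=cv2.INTER_CUBIC))
print('front cam pts')
for k,uv in dict(green=(262,146),blue=(278,145),yellow=(295,144),red=(311,143)).items(): print(k,px(s,*uv,z=.113),px(s,*uv))
for uv in((168,180),(222,180),(223,234),(167,234)): print('tray',px(s,*uv,z=.045))
E
```

```text
top
pix [310.5 142. ] world [ 0.7267 -0.1084] len 0.039 wid 0.036 angle 2.85 n 92
pix [351.6 197.1] world [ 0.5185 -0.2504] len 0.098 wid 0.024 angle 1.35 n 173
pix [383.1 200.5] world [ 0.5028 -0.3664] len 0.100 wid 0.025 angle 1.55 n 163
pix [349.9 219.2] world [ 0.4386 -0.2407] len 0.099 wid 0.023 angle 1.71 n 176
pix [384.3 220.2] world [ 0.4309 -0.3648] len 0.060 wid 0.023 angle 1.58 n 104
pix [364.1 240.4] world [ 0.3611 -0.2887] len 0.030 wid 0.028 angle 0.14 n 42
side
pix [332.1 292.3] world [ 0.5164 -0.2533] len 0.101 wid 0.024 angle 1.35 n 281
pix [306.6 303.8] world [ 0.4358 -0.2446] len 0.101 wid 0.026 angle 1.69 n 311
pix [354.5 328.5] world [ 0.5005 -0.3694] len 0.101 wid 0.025 angle 1.56 n 353
pix [293.  333.1] world [ 0.3587 -0.2924] len 0.035 wid 0.032 angle 1.11 n 110
pix [332.3 342.7] world [ 0.4284 -0.3687] len 0.060 wid 0.025 angle 1.56 n 223
front cam pts
green [0.69450366 0.06571049 0.113     ] [0.69482626 0.06577209 0.11163068]
blue [0.69623152 0.01047169 0.113     ] [0.69634841 0.01047548 0.1125063 ]
yellow [ 0.69794003 -0.04819443  0.113     ] [ 0.69813005 -0.04821995  0.11220135]
red [ 0.69984544 -0.10346803  0.113     ] [ 0.69947804 -0.1033616   0.11453593]
tray [0.59791652 0.41216128 0.045     ]
tray [0.59116217 0.21528419 0.045     ]
tray [0.39781118 0.21501567 0.045     ]
tray [0.40302909 0.41692144 0.045     ]
```

View pics/c1.png

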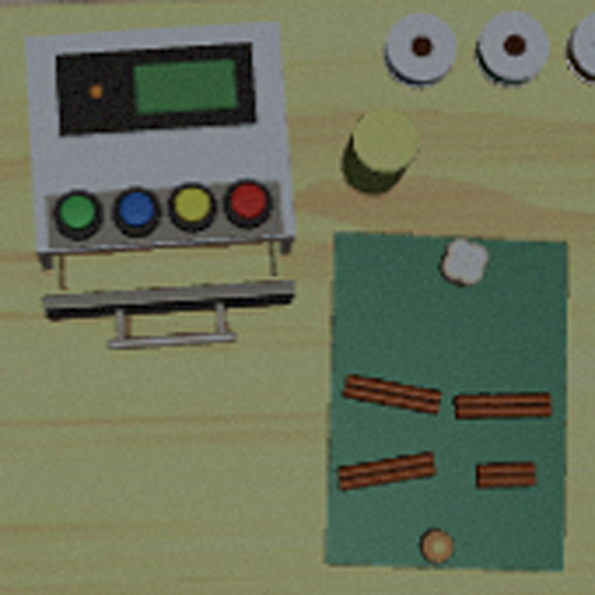

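```bash
python3 - <<'E'
from h import *
s=load('top'); c=lambda a,b:(240+a/3.5-.36,85+b/3.5-.36)
for p in((110,344),(235,337)): print('handle',px(s,*c(*p),z=.052))
for p in((45,302),(293,288)): print('panel top mid',px(s,*c(*p),z=.077))
for p in((27,38),(279,22),(293,238),(38,247)): print('cab top',px(s,*c(*p),z=.09))
C=cloud(s)
# key centres by colour
for n in('top','side'):
    s=load(n); C=cloud(s); h=cv2.cvtColor(s['image'],cv2.COLOR_RGB2HSV).astype(int)
    hi=(abs(C[:,:,2]-.113)<.012)&(abs(C[:,:,0]-.7)<.05)&(abs(C[:,:,1]+.02)<.14)&(h[:,:,1]>120)&(h[:,:,2]>70)
    for k,a,b in(('green',45,75),('blue',95,125),('yellow',22,35),('red',-1,10)):
        m=hi&(h[:,:,0]>a)&(h[:,:,0]<b); v,u=np.nonzero(m); print(n,k,m.sum(),px(s,u.mean(),v.mean(),z=.113).round(4) if len(u) else '')
    # handle cloud
    m=(abs(C[:,:,2]-.055)<.008)&(C[:,:,0]>.5)&(C[:,:,0]<.61)&(abs(C[:,:,1]+.02)<.06)
    P=C[m]; print('handlecloud',len(P),P.mean(0).round(4),np.percentile(P[:,0],[5,50,95]).round(3) if len(P) else '')
E
```

```text
handle [0.57392921 0.03948406 0.052     ]
handle [ 0.57726004 -0.08753145  0.052     ]
panel top mid [0.61478965 0.10284466 0.077     ]
panel top mid [ 0.62143137 -0.146079    0.077     ]
cab top [0.88636203 0.11474258 0.09      ]
cab top [ 0.89514207 -0.14248242  0.09      ]
cab top [ 0.66969819 -0.14691967  0.09      ]
cab top [0.66838635 0.10774762 0.09      ]
top green 66 [0.6979 0.066  0.113 ]
top blue 70 [0.699  0.0078 0.113 ]
top yellow 76 [ 0.7014 -0.047   0.113 ]
top red 70 [ 0.7036 -0.101   0.113 ]
handlecloud 146 [ 0.5822 -0.0193  0.0556] [0.57  0.577 0.609]
side green 60 [0.6964 0.0648 0.113 ]
side blue 65 [0.6975 0.0064 0.113 ]
side yellow 75 [ 0.7009 -0.0484  0.113 ]
side red 95 [ 0.7007 -0.1055  0.113 ]
handlecloud 226 [ 0.5868 -0.022   0.0566] [0.568 0.579 0.61 ]
```

```bash
python3 -c "
from h import *
go(.5757,-.0235,.30,.03)"
```

```text
shift [-56.46 -48.45  10.46]  yaw turn about tool z 1.299 (j6 -0.12)
```

```bash
python3 -m creep '[[[-2.8,-2.4,0],[0,0,0.06],0.5],[[-5.6,-4.8,0],[0,0,0.12],0.5],[[-8.5,-7.3,0],[0,0,0.2],0.5],[[-11.3,-9.7,0],[0,0,0.26],0.5],[[-14.1,-12.1,0],[0,0,0.32],0.5],[[-17,-14.5,0],[0,0,0.39],0.5],[[-20,-17,0],[0,0,0.45],0.5],[[-22.6,-19.4,0],[0,0,0.52],0.5],[[-25.4,-21.8,0],[0,0,0.58],0.5],[[-28.2,-24.2,0],[0,0,0.65],0.5]]' 20; python3 -c "
from h import *
go(.5757,-.0235,.30,.03)"
```

```text
t: 0.93
tool_pos: [0.3599, 0.2784, 0.4045]
tcp_rot: [-1.359, -2.832, 0.001]
wrist_force: [0.5, 0.5, 0.5]
grip_width: 0.5
gripper_force: 0.0
shift [-37.05  -2.06  10.45]  yaw turn about tool z 0.646 (j6 -0.17)
```

```bash
python3 -m creep '[[[-4,-0.2,1],[0,0,0.07],0.5],[[-8,-0.4,2],[0,0,0.14],0.5],[[-12,-0.7,3],[0,0,0.21],0.5],[[-16,-0.9,4],[0,0,0.28],0.5],[[-20,-1.1,5.5],[0,0,0.36],0.5],[[-24,-1.3,6.5],[0,0,0.43],0.5],[[-28,-1.6,8],[0,0,0.5],0.5],[[-32,-1.8,9],[0,0,0.57],0.5],[[-35,-2,10],[0,0,0.64],0.5],[[-37.05,-2.05,10.4],[0,0,0.646],0.5]]' 20; python3 -c "
from h import *
go(.5757,-.0235,.222,.03)"
```

```text
t: 1.77
tool_pos: [0.5775, -0.0242, 0.2989]
tcp_rot: [-2.191, -2.251, 0.002]
wrist_force: [0.4, 1.0, -0.4]
grip_width: 0.5
gripper_force: 0.0
shift [ 0.07 -0.16  7.69]  yaw turn about tool z -0.003 (j6 -0.19)
```

```bash
python3 -m creep '[[[0.05,-0.15,0],[0,0,0],0.32],[[0.05,-0.15,0],[0,0,0],0.32],[[0.05,-0.15,1.5],[0,0,0],0.32],[[0.05,-0.15,3],[0,0,0],0.32],[[0.05,-0.15,4.5],[0,0,0],0.32],[[0.05,-0.15,6],[0,0,0],0.32],[[0.05,-0.15,7.3],[0,0,0],0.32],[[0.05,-0.15,7.7],[0,0,0],0.32],[[0.05,-0.15,7.7],[0,0,0],0],[[0.05,-0.15,7.7],[0,0,0],0]]' 25;  python3 -m creep '[[[0,0,0],[0,0,0],0],[[0,0,0],[0,0,0],0],[[0,0,0],[0,0,0],0],[[0,-1,0],[0,0,0],0],[[0,-2,0],[0,0,0],0],[[0,-3,0],[0,0,0],0],[[0,-4,0],[0,0,0],0],[[0,-5,0],[0,0,0],0],[[0,-6,0],[0,0,0],0],[[0,-7,0],[0,0,0],0]]'
```

```text
t: 2.6
tool_pos: [0.5744, -0.0199, 0.2242]
tcp_rot: [-2.183, -2.259, 0.0]
wrist_force: [-0.8, -0.4, 0.9]
grip_width: 0.207
gripper_force: 0.0
t: 3.43
tool_pos: [0.5044, -0.0228, 0.2245]
tcp_rot: [2.184, 2.256, 0.003]
wrist_force: [1.5, 4.8, 6.4]
grip_width: 0.117
gripper_force: 25.0
```

```bash
python3 -m creep '[[[0,-1.5,0],[0,0,0],0],[[0,-3,0],[0,0,0],0],[[0,-4.2,0],[0,0,0],0],[[0,-5,0],[0,0,0],0],[[0,-5,0],[0,0,0],0],[[0,-5,0],[0,0,0],0.35],[[0,-5,0],[0,0,0],0.35],[[0,-5,-2],[0,0,0],0.35],[[0,-5,-5],[0,0,0],0.35],[[0,-5,-8],[0,0,0],0.6]]'; python3 -c "
from h import *
s=snap('top','t1.png'); from blobs import quills; quills(s); quills(snap('side'))
go(.4372,-.2427,.25,.13)"
```

```text
t: 4.27
tool_pos: [0.4538, -0.0248, 0.3037]
tcp_rot: [-2.183, -2.256, 0.004]
wrist_force: [-0.5, -0.0, -1.3]
grip_width: 0.389
gripper_force: 0.0
pix [310.5 142.1] world [ 0.7262 -0.1082] len 0.040 wid 0.036 angle 2.81 n 93
pix [351.7 197.1] world [ 0.5186 -0.2504] len 0.098 wid 0.023 angle 1.36 n 171
pix [382.7 200.6] world [ 0.5026 -0.3662] len 0.100 wid 0.024 angle 1.57 n 167
pix [349.9 219.2] world [ 0.4386 -0.2407] len 0.099 wid 0.024 angle 1.71 n 178
pix [384.2 220.2] world [ 0.4312 -0.3648] len 0.060 wid 0.023 angle 1.58 n 107
pix [364.  240.5] world [ 0.3597 -0.2887] len 0.030 wid 0.029 angle 0.29 n 40
pix [362.4 238.8] world [ 0.7038 -0.1607] len 0.056 wid 0.007 angle 0.00 n 27
pix [332.1 292.3] world [ 0.5164 -0.2533] len 0.101 wid 0.024 angle 1.35 n 281
pix [306.6 303.8] world [ 0.4358 -0.2446] len 0.101 wid 0.026 angle 1.69 n 311
pix [354.6 328.6] world [ 0.5005 -0.3694] len 0.101 wid 0.025 angle 1.56 n 354
pix [293.2 333.2] world [ 0.3587 -0.2928] len 0.035 wid 0.032 angle 1.26 n 80
pix [332.3 342.7] world [ 0.4284 -0.3687] len 0.060 wid 0.025 angle 1.56 n 223
shift [-21.66  -2.67   5.76]  yaw turn about tool z -0.097 (j6 -0.24)
```

View pics/t1.png

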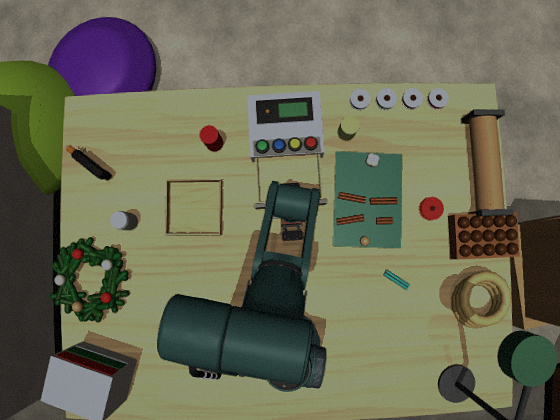

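```bash
python3 -m creep '[[[-3.6,-0.4,0],[0,0,-0.02],0.6],[[-7.2,-0.9,0],[0,0,-0.03],0.6],[[-10.8,-1.3,1],[0,0,-0.05],0.6],[[-14.4,-1.8,2.5],[0,0,-0.06],0.6],[[-18,-2.2,4],[0,0,-0.08],0.6],[[-21,-2.6,5],[0,0,-0.097],0.6],[[-21.65,-2.65,5.8],[0,0,-0.097],0.6],[[-21.65,-2.65,7.3],[0,0,-0.097],0.6],[[-21.65,-2.65,8.5],[0,0,-0.097],0.6],[[-21.65,-2.65,9],[0,0,-0.097],0.6]]'; python3 -c "
from h import *
go(.4372,-.2427,.187,.13)"
```

```text
t: 5.2
tool_pos: [0.4344, -0.2413, 0.2117]
tcp_rot: [-2.071, -2.357, 0.001]
wrist_force: [0.1, 0.9, -0.5]
grip_width: 0.6
gripper_force: 0.0
shift [-0.18  0.27  2.47]  yaw turn about tool z -0.001 (j6 -0.77)
```

```bash
python3 -m creep '[[[0,0,1],[0,0,0],0.6],[[0,0,2],[0,0,0],0.6],[[0,0,2.6],[0,0,0],0.6],[[0,0,2.6],[0,0,0],0.6],[[0,0,2.6],[0,0,0],0],[[0,0,2.6],[0,0,0],0],[[0,0,2.6],[0,0,0],0],[[0,0,2.6],[0,0,0],0],[[0,0,2.6],[0,0,0],0],[[0,0,2.6],[0,0,0],0]]' 20; python3 -m creep '[[[0,0,-1],[0,0,0],0],[[0,0,-3],[0,0,0],0],[[0,0,-6],[0,0,0],0],[[0,0,-9],[0,0,0],0],[[0,0,-11],[0,0,0],0],[[0,0,-11],[0,0,0],0],[[0,0,-11],[0,0,0],0],[[0,0,-11],[0,0,0],0],[[0,0,-11],[0,0,0],0],[[0,0,-11],[0,0,0],0]]' 20; python3 -c "
from h import *
# place x_c=-.225,y_c=+.054
o=np.array([.771,-.0173]);X=np.array([1,.03]);Y=np.array([-.03,1])
for a,b in((-.225,.054),(-.225,-.054),(-.178,0)):
  p=o+a*X+b*Y; print(p); go(*p,.25,.03)"
```

```text
t: 6.03
tool_pos: [0.4356, -0.2421, 0.1881]
tcp_rot: [2.072, 2.36, 0.0]
wrist_force: [-0.1, 0.4, 2.5]
grip_width: 0.274
gripper_force: 20.0
t: 6.87
tool_pos: [0.4349, -0.2415, 0.2965]
tcp_rot: [-2.071, -2.359, 0.0]
wrist_force: [0.7, 0.9, -0.6]
grip_width: 0.275
gripper_force: 20.0
[0.54438 0.02995]
shift [25.49 14.38  4.66]  yaw turn about tool z 0.100 (j6 -0.78)
[ 0.54762 -0.07805]
shift [14.74 13.3   4.65]  yaw turn about tool z 0.100 (j6 -0.78)
[ 0.593   -0.02264]
shift [19.65 18.52  4.65]  yaw turn about tool z 0.100 (j6 -0.78)
```

```bash
python3 -m creep '[[[3.2,1.8,0],[0,0,0.02],0],[[6.4,3.6,0],[0,0,0.03],0],[[9.6,5.4,0],[0,0,0.04],0],[[12.8,7.2,0],[0,0,0.06],0],[[16,9,0],[0,0,0.08],0],[[19.2,10.8,0],[0,0,0.1],0],[[22.4,12.6,0],[0,0,0.1],0],[[25.5,14.4,0],[0,0,0.1],0],[[25.5,14.4,0],[0,0,0.1],0],[[25.5,14.4,2],[0,0,0.1],0]]' 20; python3 -m creep '[[[0,0,2],[0,0,0],0],[[0,0,4],[0,0,0],0],[[0,0,6],[0,0,0],0],[[0,0,6.4],[0,0,0],0],[[0,0,6.4],[0,0,0],0],[[0,0,6.4],[0,0,0],0.45],[[0,0,6.4],[0,0,0],0.45],[[0,0,6.4],[0,0,0],0.45],[[0,0,3],[0,0,0],0.45],[[0,0,-1],[0,0,0],0.45]]' 20; python3 -c "
from h import *
go(.5175,-.2519,.30,-.215)"
```

```text
t: 7.7
tool_pos: [0.5472, 0.0314, 0.2792]
tcp_rot: [2.181, 2.256, 0.005]
wrist_force: [0.4, -0.9, 0.1]
grip_width: 0.277
gripper_force: 20.0
t: 8.53
tool_pos: [0.5439, 0.0296, 0.2869]
tcp_rot: [-2.185, -2.251, 0.006]
wrist_force: [0.6, -0.9, 0.5]
grip_width: 0.451
gripper_force: 0.0
shift [-28.06  -3.49  -1.31]  yaw turn about tool z 0.245 (j6 -0.10)
```

```bash
python3 -m creep '[[[-2,-0.2,-1.2],[0,0,0.03],0.6],[[-5.5,-0.7,-1.2],[0,0,0.06],0.6],[[-9,-1.1,-1.2],[0,0,0.09],0.6],[[-12.5,-1.5,-1.2],[0,0,0.12],0.6],[[-16,-2,-1.2],[0,0,0.15],0.6],[[-19.5,-2.4,-1.2],[0,0,0.18],0.6],[[-23,-2.9,-1.2],[0,0,0.21],0.6],[[-26,-3.3,-1.2],[0,0,0.245],0.6],[[-28,-3.5,-1.2],[0,0,0.245],0.6],[[-28,-3.5,-1.2],[0,0,0.245],0.6]]' 20;python3 -c "
from h import *
from blobs import quills; quills(snap('side'),lo=(.25,-.5),hi=(.7,.1))
go(.5175,-.2519,.186,-.215)"
```

```text
t: 9.37
tool_pos: [0.5187, -0.2555, 0.3011]
tcp_rot: [2.447, 1.963, 0.0]
wrist_force: [-0.3, -0.1, 0.1]
grip_width: 0.6
gripper_force: 0.0
pix [295.7 204.4] world [0.6183 0.0698] len 0.177 wid 0.150 angle 3.10 n 715
pix [277.2 240.1] world [ 0.4845 -0.0047] len 0.094 wid 0.019 angle 1.52 n 63
pix [335.1 246.2] world [ 0.6195 -0.1229] len 0.117 wid 0.093 angle 1.61 n 352
pix [214. 266.] world [ 0.303  -0.0198] len 0.565 wid 0.255 angle 2.40 n 3344
pix [352.  265.6] world [ 0.6182 -0.2186] len 0.045 wid 0.007 angle 0.61 n 29
pix [331.9 291.5] world [ 0.5182 -0.2494] len 0.114 wid 0.033 angle 1.31 n 295
pix [354.5 328.5] world [ 0.5005 -0.3694] len 0.101 wid 0.025 angle 1.56 n 355
pix [293.2 333.2] world [ 0.3587 -0.2929] len 0.035 wid 0.032 angle 1.30 n 81
pix [332.3 342.7] world [ 0.4283 -0.3687] len 0.060 wid 0.025 angle 1.56 n 224
shift [ 0.13 -0.16 11.48]  yaw turn about tool z -0.003 (j6 -0.36)
```

```bash
python3 -m creep '[[[0.1,0,3],[0,0,0],0.6],[[0.1,0,6],[0,0,0],0.6],[[0.1,0,9],[0,0,0],0.6],[[0.1,0,11],[0,0,0],0.6],[[0.1,0,11.4],[0,0,0],0.6],[[0.1,0,11.4],[0,0,0],0.6],[[0.1,0,11.4],[0,0,0],0],[[0.1,0,11.4],[0,0,0],0],[[0.1,0,11.4],[0,0,0],0],[[0.1,0,11.4],[0,0,0],0]]' 20; python3 -m creep '[[[0,0,0],[0,0,0],0],[[0,0,0],[0,0,0],0],[[0,0,-3],[0,0,0],0],[[0,0,-6],[0,0,0],0],[[0,0,-9],[0,0,0],0],[[0,0,-11],[0,0,0],0],[[0,0,-11],[0,0,0],0],[[0,0,-11],[0,0,0],0],[[0,0,-11],[0,0,0],0],[[0,0,-11],[0,0,0],0]]' 20; python3 -c "
from h import *
go(.5476,-.078,.212,.03)"
```

```text
t: 10.25
tool_pos: [0.519, -0.25, 0.1861]
tcp_rot: [2.446, 1.97, 0.0]
wrist_force: [0.0, -0.5, -0.4]
grip_width: 0.336
gripper_force: 0.0
t: 11.08
tool_pos: [0.5181, -0.25, 0.2941]
tcp_rot: [-2.445, -1.968, 0.002]
wrist_force: [-0.2, -0.4, -0.2]
grip_width: 0.276
gripper_force: 20.0
shift [17.43 -0.77  8.23]  yaw turn about tool z -0.245 (j6 -0.35)
```

```bash
python3 -m creep '[[[3,-0.1,0],[0,0,-0.04],0],[[6,-0.3,0],[0,0,-0.09],0],[[9,-0.4,0],[0,0,-0.13],0],[[12,-0.5,0],[0,0,-0.18],0],[[15,-0.7,0],[0,0,-0.22],0],[[17.7,-0.8,0],[0,0,-0.245],0],[[17.7,-0.8,0],[0,0,-0.245],0],[[17.7,-0.8,0],[0,0,-0.245],0],[[17.7,-0.8,1.5],[0,0,-0.245],0],[[17.7,-0.8,3],[0,0,-0.245],0]]' 20; python3 -m creep '[[[0,0,2],[0,0,0],0],[[0,0,4],[0,0,0],0],[[0,0,5.2],[0,0,0],0],[[0,0,5.2],[0,0,0],0],[[0,0,5.2],[0,0,0],0],[[0,0,5.2],[0,0,0],0.45],[[0,0,5.2],[0,0,0],0.45],[[0,0,5.2],[0,0,0],0.45],[[0,0,2],[0,0,0],0.45],[[0,0,-2],[0,0,0],0.45]]' 20; python3 -c "
from h import *
go(.5015,-.368,.30,-.005)"
```

```text
t: 11.92
tool_pos: [0.549, -0.0767, 0.2653]
tcp_rot: [2.188, 2.253, 0.0]
wrist_force: [1.0, 0.1, -1.1]
grip_width: 0.278
gripper_force: 20.0
t: 12.75
tool_pos: [0.5474, -0.0754, 0.2844]
tcp_rot: [-2.184, -2.251, 0.005]
wrist_force: [1.5, -0.1, 1.0]
grip_width: 0.452
gripper_force: 0.0
shift [-29.1   -5.47  -1.57]  yaw turn about tool z 0.035 (j6 -0.29)
```

```bash
python3 -m creep '[[[-2,-0.4,-1.2],[0,0,0.03],0.55],[[-6,-1.1,-1.2],[0,0,0.035],0.55],[[-10,-1.9,-1.2],[0,0,0.035],0.55],[[-14,-2.6,-1.2],[0,0,0.035],0.55],[[-18,-3.4,-1.2],[0,0,0.035],0.55],[[-22,-4.1,-1.2],[0,0,0.035],0.55],[[-26,-4.9,-1.2],[0,0,0.035],0.55],[[-29.1,-5.45,-1.2],[0,0,0.035],0.55],[[-29.1,-5.45,-1.2],[0,0,0.035],0.55],[[-29.1,-5.45,-1.2],[0,0,0.035],0.55]]' 20;python3 -c "
from h import *
from blobs import quills; quills(snap('side'),lo=(.35,-.5),hi=(.7,-.15)); quills(snap('top'),lo=(.35,-.5),hi=(.7,.1))
go(.5015,-.368,.186,-.005)"
```

```text
t: 13.58
tool_pos: [0.5026, -0.37, 0.2984]
tcp_rot: [2.229, 2.211, 0.0]
wrist_force: [-0.3, 0.7, 0.1]
grip_width: 0.549
gripper_force: 0.0
pix [360.7 288.4] world [ 0.5921 -0.2785] len 0.097 wid 0.072 angle 1.49 n 382
pix [356.2 330.2] world [ 0.5016 -0.3695] len 0.101 wid 0.053 angle 1.53 n 321
pix [293.2 332.7] world [ 0.3592 -0.2927] len 0.035 wid 0.032 angle 1.13 n 90
pix [332.3 342.7] world [ 0.4284 -0.3687] len 0.060 wid 0.025 angle 1.56 n 223
pix [401.7 343. ] world [ 0.576  -0.4665] len 0.066 wid 0.043 angle 0.58 n 91
pix [272.8 191.1] world [0.549  0.0339] len 0.102 wid 0.034 angle 1.59 n 193
pix [304.5 189.2] world [ 0.5525 -0.0834] len 0.105 wid 0.031 angle 1.57 n 182
pix [374.5 200.4] world [ 0.5046 -0.3354] len 0.039 wid 0.024 angle 1.73 n 58
pix [400.6 202.8] world [ 0.4921 -0.4383] len 0.074 wid 0.019 angle 1.51 n 46
shift [-0.07 -0.13 11.19]  yaw turn about tool z -0.000 (j6 -0.74)
```

Two quills are in the drawer. Picking the third.

```bash
python3 -m creep '[[[0,0,3],[0,0,0],0.55],[[0,0,6],[0,0,0],0.55],[[0,0,9],[0,0,0],0.55],[[0,0,11],[0,0,0],0.55],[[0,0,11.2],[0,0,0],0.55],[[0,0,11.2],[0,0,0],0.55],[[0,0,11.2],[0,0,0],0],[[0,0,11.2],[0,0,0],0],[[0,0,11.2],[0,0,0],0],[[0,0,11.2],[0,0,0],0]]' 20; python3 -m creep '[[[0,0,0],[0,0,0],0],[[0,0,0],[0,0,0],0],[[0,0,-3],[0,0,0],0],[[0,0,-6],[0,0,0],0],[[0,0,-9],[0,0,0],0],[[0,0,-11],[0,0,0],0],[[0,0,-11],[0,0,0],0],[[0,0,-11],[0,0,0],0],[[0,0,-11],[0,0,0],0],[[0,0,-11],[0,0,0],0]]' 20; python3 -c "
from h import *
go(.593,-.0226,.22,.03)"
```

```text
t: 14.52
tool_pos: [0.5031, -0.3677, 0.1859]
tcp_rot: [-2.226, -2.217, 0.0]
wrist_force: [-0.9, 0.2, 1.1]
grip_width: 0.283
gripper_force: 0.3
t: 15.35
tool_pos: [0.5024, -0.3678, 0.294]
tcp_rot: [-2.225, -2.214, 0.0]
wrist_force: [-0.5, 0.2, -0.3]
grip_width: 0.274
gripper_force: 20.0
shift [34.55  8.91  7.44]  yaw turn about tool z -0.035 (j6 -0.74)
```

```bash
python3 -m creep '[[[4,1,0],[0,0,-0.03],0],[[8,2,0],[0,0,-0.035],0],[[12,3,0],[0,0,-0.035],0],[[16,4,0],[0,0,-0.035],0],[[20,5,0],[0,0,-0.035],0],[[24,6,0],[0,0,-0.035],0],[[28,7,0],[0,0,-0.035],0],[[32,8.2,0],[0,0,-0.035],0],[[34.5,8.6,0],[0,0,-0.035],0],[[34.5,8.6,1],[0,0,-0.035],0]]' 20; python3 -m creep '[[[0,0,1],[0,0,0],0],[[0,0,3],[0,0,0],0],[[0,0,5],[0,0,0],0],[[0,0,6.3],[0,0,0],0],[[0,0,6.3],[0,0,0],0],[[0,0,6.3],[0,0,0],0.42],[[0,0,6.3],[0,0,0],0.42],[[0,0,6.3],[0,0,0],0.42],[[0,0,3],[0,0,0],0.42],[[0,0,-2],[0,0,0],0.42]]' 20; python3 -c "
from h import *
go(.43,-.3665,.30,0)"
```

```text
t: 16.18
tool_pos: [0.5916, -0.019, 0.2855]
tcp_rot: [-2.183, -2.259, -0.003]
wrist_force: [1.0, -0.1, -0.7]
grip_width: 0.28
gripper_force: 20.0
t: 17.02
tool_pos: [0.5893, -0.0238, 0.2959]
tcp_rot: [-2.185, -2.251, 0.006]
wrist_force: [0.8, -0.4, 0.0]
grip_width: 0.422
gripper_force: 0.0
shift [-33.78 -16.94  -0.34]  yaw turn about tool z 0.030 (j6 -0.19)
```

```bash
python3 -m creep '[[[-2,-1,0],[0,0,0.03],0.55],[[-5.7,-2.8,0],[0,0,0.03],0.55],[[-9.4,-4.7,0],[0,0,0.03],0.55],[[-13,-6.5,0],[0,0,0.03],0.55],[[-16.7,-8.3,0],[0,0,0.03],0.55],[[-20.4,-10.2,0],[0,0,0.03],0.55],[[-24,-12,0],[0,0,0.03],0.55],[[-27.7,-13.9,0],[0,0,0.03],0.55],[[-31.4,-15.7,0],[0,0,0.03],0.55],[[-33.8,-16.95,0],[0,0,0.03],0.55]]' 20;python3 -c "
from h import *
from blobs import quills; quills(snap('side'),lo=(.35,-.5),hi=(.7,-.15)); quills(snap('top'),lo=(.35,-.5),hi=(.7,.1))
go(.43,-.3665,.186,0)
s=load('top'); cv2.imwrite('pics/t2.png',cv2.resize(s['image'][85:255,240:410,::-1],None,fx=3.5,fy=3.5,interpolation=cv2.INTER_CUBIC))"
```

```text
t: 17.85
tool_pos: [0.43, -0.3702, 0.2988]
tcp_rot: [2.22, 2.217, -0.002]
wrist_force: [0.5, 0.5, 0.3]
grip_width: 0.552
gripper_force: 0.0
pix [333.4 306.1] world [ 0.4937 -0.2792] len 0.096 wid 0.063 angle 1.54 n 354
pix [292.8 332.6] world [ 0.3586 -0.292 ] len 0.035 wid 0.031 angle 0.97 n 133
pix [332.2 342.6] world [ 0.4284 -0.3655] len 0.067 wid 0.044 angle 1.53 n 229
pix [373.  359.6] world [ 0.4852 -0.4576] len 0.092 wid 0.050 angle 2.93 n 133
pix [289.2 178.6] world [ 0.593  -0.0253] len 0.096 wid 0.025 angle 1.61 n 185
pix [304.  189.1] world [ 0.5528 -0.0783] len 0.096 wid 0.024 angle 1.60 n 175
pix [273.  191.2] world [0.5487 0.0325] len 0.105 wid 0.027 angle 1.60 n 193
pix [380.4 220.2] world [ 0.432  -0.3538] len 0.039 wid 0.022 angle 1.74 n 52
pix [401.1 227.1] world [ 0.4033 -0.4317] len 0.041 wid 0.015 angle 1.46 n 29
pix [363.9 240.3] world [ 0.361 -0.288] len 0.029 wid 0.023 angle 2.24 n 48
shift [ 0.49 -0.03 11.27]  yaw turn about tool z -0.004 (j6 -0.83)
```

View pics/t2.png

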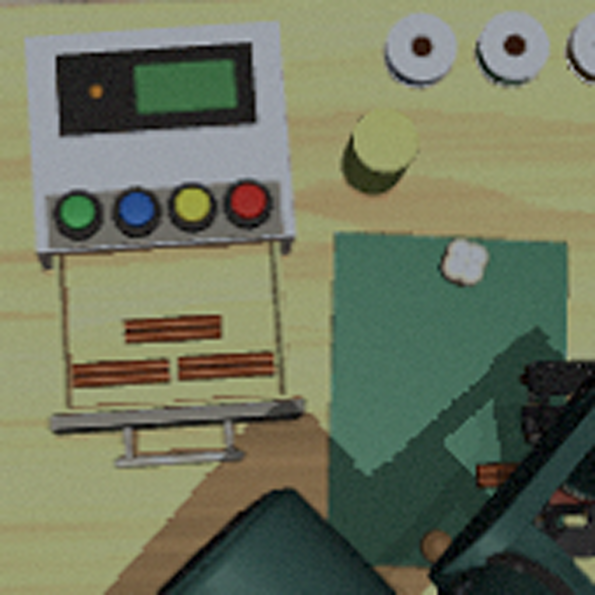

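The crop shows all three full quills flat in the drawer, at (172,329), (120,374) and (225,366). The short one is still at (495,475) under the gripper, so I pick it next.

```bash
python3 -m creep '[[[0.1,0,3],[0,0,0],0.55],[[0.1,0,6],[0,0,0],0.55],[[0.1,0,9],[0,0,0],0.55],[[0.1,0,11],[0,0,0],0.55],[[0.1,0,11.2],[0,0,0],0.55],[[0.1,0,11.2],[0,0,0],0.55],[[0.1,0,11.2],[0,0,0],0],[[0.1,0,11.2],[0,0,0],0],[[0.1,0,11.2],[0,0,0],0],[[0.1,0,11.2],[0,0,0],0]]' 20; python3 -m creep '[[[0,0,0],[0,0,0],0],[[0,0,0],[0,0,0],0],[[0,0,-3],[0,0,0],0],[[0,0,-6],[0,0,0],0],[[0,0,-9],[0,0,0],0],[[0,0,-11],[0,0,0],0],[[0,0,-11],[0,0,0],0],[[0,0,-11],[0,0,0],0],[[0,0,-11],[0,0,0],0],[[0,0,-11],[0,0,0],0]]' 20; python3 -c "
from h import *
go(.4975,.315,.20,0)"
```

```text
t: 18.78
tool_pos: [0.4315, -0.3653, 0.1857]
tcp_rot: [2.221, 2.222, -0.0]
wrist_force: [-0.0, -0.5, -0.5]
grip_width: 0.286
gripper_force: 0.2
t: 19.62
tool_pos: [0.4309, -0.3651, 0.2938]
tcp_rot: [-2.22, -2.219, 0.0]
wrist_force: [0.2, 0.0, -0.5]
grip_width: 0.277
gripper_force: 20.0
shift [67.99  6.68  9.5 ]  yaw turn about tool z -0.000 (j6 -0.83)
```

```bash
python3 -m creep '[[[3.7,0.4,0],[0,0,0],0],[[7.4,0.7,0],[0,0,0],0],[[11.1,1.1,0],[0,0,0],0],[[14.8,1.5,0],[0,0,0],0],[[18.5,1.8,0],[0,0,0],0],[[22.2,2.2,0],[0,0,0],0],[[26,2.6,0],[0,0,0],0],[[29.7,3,0],[0,0,0],0],[[33.4,3.3,0],[0,0,0],0],[[37,3.7,0],[0,0,0],0]]' 20; python3 -m creep '[[[4,0.4,0],[0,0,0],0],[[8,0.8,0],[0,0,0],0],[[12,1.2,0],[0,0,0],0],[[16,1.6,0],[0,0,0],0],[[20,2,0],[0,0,0],0],[[24,2.4,0],[0,0,0],0],[[28,2.8,0],[0,0,0],0],[[31,3,0],[0,0,0],0],[[31,3,2],[0,0,0],0],[[31,3,5],[0,0,0],0]]' 20; python3 -c "
from h import *
go(.4975,.315,.20,0)"
```

```text
t: 20.45
tool_pos: [0.4676, 0.0063, 0.294]
tcp_rot: [-2.22, -2.22, 0.003]
wrist_force: [1.4, -0.3, -1.1]
grip_width: 0.278
gripper_force: 20.0
t: 21.28
tool_pos: [0.4994, 0.3172, 0.2457]
tcp_rot: [2.217, 2.224, 0.007]
wrist_force: [-0.0, -1.0, -1.4]
grip_width: 0.277
gripper_force: 20.0
shift [-0.23 -0.21  4.57]  yaw turn about tool z 0.003 (j6 0.45)
```

```bash
python3 -m creep '[[[0,0,2],[0,0,0],0],[[0,0,4],[0,0,0],0],[[0,0,5],[0,0,0],0],[[0,0,5],[0,0,0],0],[[0,0,5],[0,0,0],0.5],[[0,0,5],[0,0,0],0.5],[[0,0,5],[0,0,0],0.5],[[0,0,2],[0,0,0],0.5],[[0,0,-2],[0,0,0],0.5],[[0,0,-5],[0,0,0],0]]' 20; python3 -c "
from h import *
s=monitor.sense()
go(.40,-.025,.29,.03)
s=snap('top'); cv2.imwrite('pics/t3.png',cv2.resize(s['image'][85:255,155:415,::-1],None,fx=3,fy=3,interpolation=cv2.INTER_CUBIC))
from blobs import quills; quills(s,lo=(.38,-.5),hi=(.65,.45))
"
```

```text
t: 22.12
tool_pos: [0.4988, 0.3145, 0.2983]
tcp_rot: [2.221, 2.221, 0.003]
wrist_force: [0.7, 0.1, 0.2]
grip_width: 0.456
gripper_force: 0.0
shift [-33.95  -9.87   0.79]  yaw turn about tool z -0.030 (j6 0.45)
pix [289.2 178.6] world [ 0.5931 -0.0253] len 0.096 wid 0.025 angle 1.61 n 182
pix [207.5 201.2] world [0.5025 0.2703] len 0.221 wid 0.121 angle 0.18 n 1044
pix [304.  189.1] world [ 0.5528 -0.0783] len 0.096 wid 0.024 angle 1.60 n 175
pix [273.2 191.2] world [0.5487 0.0323] len 0.104 wid 0.025 angle 1.60 n 190
pix [168.7 219. ] world [0.4527 0.4187] len 0.085 wid 0.042 angle 2.97 n 83
```

View pics/t3.png

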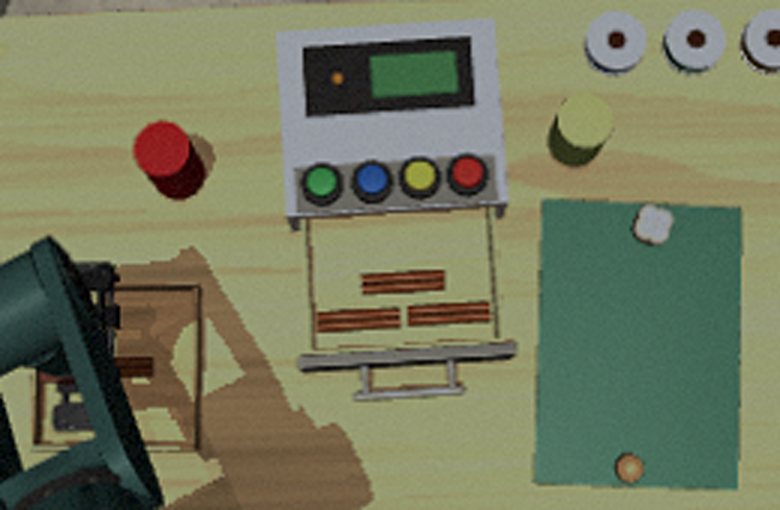

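The mat is empty. The short quill lies in the tray at (130,366), the three full ones are in the drawer, and the handle is at (409,394). Now I push the drawer shut.

```bash
python3 -m creep '[[[-3.8,-1.1,0],[0,0,-0.03],0],[[-7.6,-2.2,0],[0,0,-0.03],0],[[-11.4,-3.3,0],[0,0,-0.03],0],[[-15.2,-4.4,0],[0,0,-0.03],0],[[-19,-5.5,0],[0,0,-0.03],0],[[-22.8,-6.6,0],[0,0,-0.03],0],[[-26.6,-7.7,0],[0,0,-0.03],0],[[-30.4,-8.8,0],[0,0,-0.03],0],[[-34,-9.9,0],[0,0,-0.03],0],[[-34,-9.9,0],[0,0,-0.03],0]]' 20; python3 -c "
from h import *
go(.40,-.025,.231,.03)"
```

```text
t: 23.0
tool_pos: [0.3981, -0.0303, 0.2962]
tcp_rot: [2.192, 2.247, -0.001]
wrist_force: [-0.1, -0.6, 0.1]
grip_width: 0.003
gripper_force: 0.0
shift [0.54 0.19 6.52]  yaw turn about tool z -0.005 (j6 -0.27)
```

```bash
python3 -m creep '[[[0.3,0,2],[0,0,0],0],[[0.3,0,4],[0,0,0],0],[[0.3,0,6],[0,0,0],0],[[0.3,0,6.5],[0,0,0],0],[[0.3,0,6.5],[0,0,0],0],[[0.3,1,6.5],[0,0,0],0],[[0.3,2,6.5],[0,0,0],0],[[0.3,3,6.5],[0,0,0],0],[[0.3,4,6.5],[0,0,0],0],[[0.3,5,6.5],[0,0,0],0]]' 20; python3 -m creep '[[[0,1,0],[0,0,0],0],[[0,2,0],[0,0,0],0],[[0,3,0],[0,0,0],0],[[0,4,0],[0,0,0],0],[[0,5,0],[0,0,0],0],[[0,6,0],[0,0,0],0],[[0,7,0],[0,0,0],0],[[0,8,0],[0,0,0],0],[[0,9,0],[0,0,0],0],[[0,10,0],[0,0,0],0]]'; python3 -m creep '[[[0,0.8,0],[0,0,0],0],[[0,1.6,0],[0,0,0],0],[[0,2.2,0],[0,0,0],0],[[0,2.8,0],[0,0,0],0],[[0,3.3,0],[0,0,0],0],[[0,3.7,0],[0,0,0],0],[[0,4,0],[0,0,0],0],[[0,4.2,0],[0,0,0],0],[[0,4.3,0],[0,0,0],0],[[0,4.3,0],[0,0,0],0]]'
```

```text
t: 23.83
tool_pos: [0.4507, -0.021, 0.2309]
tcp_rot: [2.187, 2.254, 0.0]
wrist_force: [-1.8, -0.2, 2.4]
grip_width: 0.002
gripper_force: 0.7
t: 24.67
tool_pos: [0.5502, -0.018, 0.2302]
tcp_rot: [-2.188, -2.254, 0.0]
wrist_force: [-0.7, 0.6, -0.4]
grip_width: 0.0
gripper_force: 0.7
t: 25.5
tool_pos: [0.5925, -0.0169, 0.2304]
tcp_rot: [2.188, 2.254, 0.0]
wrist_force: [0.4, -0.3, 0.2]
grip_width: 0.006
gripper_force: 0.0
```

```bash
python3 -m creep '[[[0,0.1,0],[0,0,0],0],[[0,0.2,0],[0,0,0],0],[[0,0.3,0],[0,0,0],0],[[0,0.4,0],[0,0,0],0],[[0,0.5,0],[0,0,0],0],[[0,0.6,0],[0,0,0],0],[[0,0.7,0],[0,0,0],0],[[0,0.8,0],[0,0,0],0],[[0,0.8,0],[0,0,0],0],[[0,0.8,0],[0,0,0],0]]'; python3 -c "
from h import *
for n in('top','side'):
  C=cloud(snap(n)); m=(abs(C[:,:,2]-.055)<.008)&(C[:,:,0]>.5)&(C[:,:,0]<.66)&(abs(C[:,:,1]+.02)<.1)
  print(np.histogram(C[m][:,0],bins=np.arange(.55,.661,.01)))
s=load('side'); cv2.imwrite('pics/s4.png',cv2.resize(s['image'][140:280,260:420,::-1],None,fx=4,fy=4,interpolation=cv2.INTER_CUBIC))"
```

```text
t: 26.33
tool_pos: [0.6001, -0.0166, 0.2303]
tcp_rot: [-2.188, -2.254, 0.001]
wrist_force: [-1.8, -0.2, 1.1]
grip_width: 0.002
gripper_force: 1.1
(array([ 0,  0,  0,  0,  0,  0, 21,  7,  4,  1,  4]), array([0.55, 0.56, 0.57, 0.58, 0.59, 0.6 , 0.61, 0.62, 0.63, 0.64, 0.65,
       0.66]))
(array([ 0,  0,  0,  4, 13, 13, 61,  7,  8, 41, 63]), array([0.55, 0.56, 0.57, 0.58, 0.59, 0.6 , 0.61, 0.62, 0.63, 0.64, 0.65,
       0.66]))
```

View pics/s4.png

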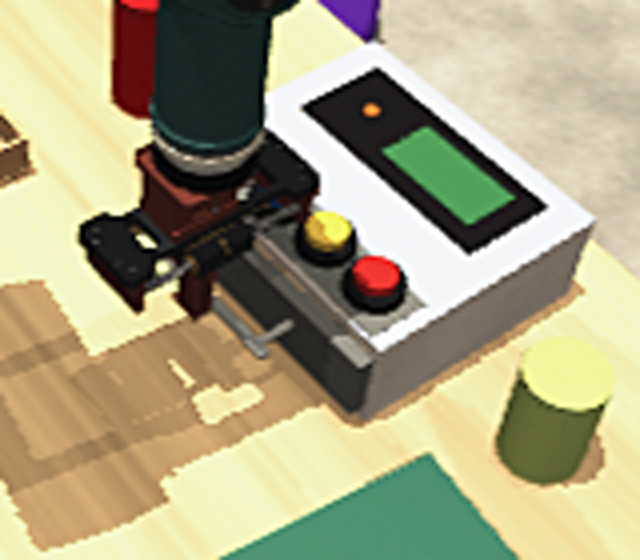

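The drawer is nearly shut, but the force of about 2 N is only friction. The red and yellow keys are visible at (375,280) and (328,237), and the gripper clears them. I push on until it stops.

```bash
python3 -m creep '[[[0,0.1,0],[0,0,0],0],[[0,0.2,0],[0,0,0],0],[[0,0.3,0],[0,0,0],0],[[0,0.4,0],[0,0,0],0],[[0,0.4,0],[0,0,0],0],[[0,0.5,0],[0,0,0],0],[[0,0.5,0],[0,0,0],0],[[0,0.6,0],[0,0,0],0],[[0,0.6,0],[0,0,0],0],[[0,0.6,0],[0,0,0],0]]'
```

```text
t: 27.27
tool_pos: [0.6022, -0.0165, 0.2301]
tcp_rot: [-2.182, -2.25, 0.012]
wrist_force: [-14.8, -3.0, 13.5]
grip_width: 0.006
gripper_force: 8.0
```

```bash
python3 -m creep '[[[0,-0.5,0],[0,0,0],0],[[0,-1.5,0],[0,0,0],0],[[0,-2.5,-1],[0,0,0],0],[[0,-2.5,-4],[0,0,0],0],[[0,-2.5,-7],[0,0,0],0],[[0,-2.5,-9],[0,0,0],0],[[0,-2.5,-10],[0,0,0],0],[[0,-2.5,-10],[0,0,0],0],[[0,-2.5,-10],[0,0,0],0],[[0,-2.5,-10],[0,0,0],0]]';python3 -c "
from h import *
go(.7005,-.0475,.32,.03)
for n in('top','side'):
  C=cloud(snap(n)); m=(abs(C[:,:,2]-.055)<.008)&(C[:,:,0]>.5)&(C[:,:,0]<.66)&(abs(C[:,:,1]+.02)<.1)
  print(np.histogram(C[m][:,0],bins=np.arange(.55,.661,.01))[0])"
```

```text
t: 28.1
tool_pos: [0.5806, -0.017, 0.3291]
tcp_rot: [-2.187, -2.253, 0.002]
wrist_force: [-0.4, -0.6, -1.1]
grip_width: 0.006
gripper_force: 0.0
shift [-3.4  11.9   0.89]  yaw turn about tool z -0.000 (j6 -0.18)
[ 0  0  0  0  0  1 19  5  3  0  3]
[ 0  0  0  0  0 36 92 16 12 65 66]
```

```bash
python3 -m creep '[[[-1,3,0],[0,0,0],0],[[-2,6,0],[0,0,0],0],[[-3,9,0],[0,0,0],0],[[-3.4,11.9,0],[0,0,0],0],[[-3.4,11.9,0.5],[0,0,0],0],[[-3.4,11.9,0.9],[0,0,0],0],[[-3.4,11.9,0.9],[0,0,0],0],[[-3.4,11.9,0.9],[0,0,0],0],[[-3.4,11.9,0.9],[0,0,0],0],[[-3.4,11.9,0.9],[0,0,0],0]]';python3 -c "
from h import *
go(.7005,-.0475,.287,.03)
s=snap('side'); cv2.imwrite('pics/s5.png',cv2.resize(s['image'][140:280,260:420,::-1],None,fx=4,fy=4,interpolation=cv2.INTER_CUBIC))"
```

```text
t: 29.03
tool_pos: [0.7005, -0.0473, 0.3216]
tcp_rot: [-2.188, -2.255, 0.0]
wrist_force: [0.2, 0.7, 0.5]
grip_width: 0.003
gripper_force: 0.0
shift [-0.02  0.    3.46]  yaw turn about tool z 0.000 (j6 -0.20)
```

View pics/s5.png

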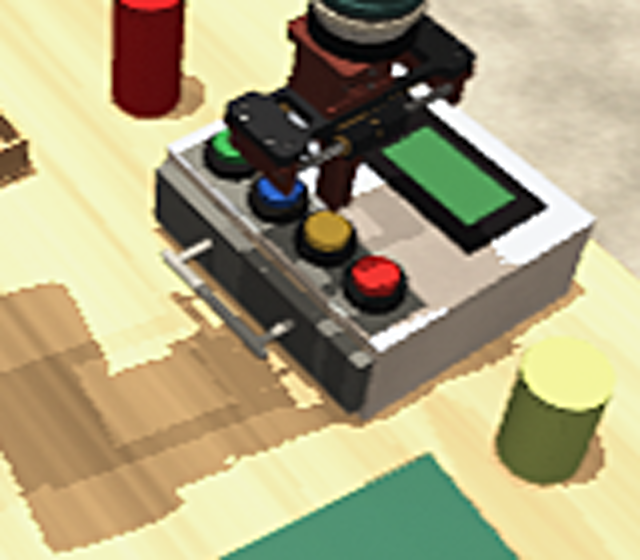

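The drawer is shut flush and the closed tip at (335,195) is above the yellow key at (328,235).

```bash
python3 -m creep '[[[0,0,1],[0,0,0],0],[[0,0,2],[0,0,0],0],[[0,0,2.5],[0,0,0],0],[[0,0,3],[0,0,0],0],[[0,0,3.3],[0,0,0],0],[[0,0,3.5],[0,0,0],0],[[0,0,3.6],[0,0,0],0],[[0,0,3.6],[0,0,0],0],[[0,0,3.6],[0,0,0],0],[[0,0,3.6],[0,0,0],0]]'
```

```text
t: 29.92
tool_pos: [0.7005, -0.0474, 0.289]
tcp_rot: [-2.187, -2.255, 0.001]
wrist_force: [-11.1, 0.9, 25.2]
grip_width: 0.006
gripper_force: 12.9
```

Fully down with a clear bottoming force. Next, blue.

```bash
python3 -m creep '[[[0,0,-1.5],[0,0,0],0],[[0,0,-3.5],[0,0,0],0],[[2,0,-3.5],[0,0,0],0],[[4,0,-3.5],[0,0,0],0],[[5.6,0,-3.5],[0,0,0],0],[[5.6,0,-3.5],[0,0,0],0],[[5.6,0,-3.5],[0,0,0],0],[[5.6,0,-2],[0,0,0],0],[[5.6,0,-1.5],[0,0,0],0],[[5.6,0,-1.5],[0,0,0],0]]'; python3 -c "
from h import *
go(.6987,.0085,.287,.03)"
python3 -m creep '[[[0,0,0.3],[0,0,0],0],[[0,0,0.6],[0,0,0],0],[[0,0,0.9],[0,0,0],0],[[0,0,1.2],[0,0,0],0],[[0,0,1.3],[0,0,0],0],[[0,0,1.4],[0,0,0],0],[[0,0,1.4],[0,0,0],0],[[0,0,1.4],[0,0,0],0],[[0,0,1.4],[0,0,0],0],[[0,0,1.4],[0,0,0],0]]'
```

```text
t: 30.75
tool_pos: [0.6988, 0.0076, 0.2982]
tcp_rot: [-2.187, -2.252, 0.004]
wrist_force: [0.7, 0.6, 0.8]
grip_width: 0.008
gripper_force: 0.0
shift [ 0.09 -0.    1.12]  yaw turn about tool z -0.001 (j6 -0.12)
t: 31.58
tool_pos: [0.6997, 0.008, 0.2892]
tcp_rot: [2.186, 2.253, 0.001]
wrist_force: [-6.3, -2.3, 16.0]
grip_width: 0.005
gripper_force: 8.0
```

Blue bottomed. Back to yellow.

```bash
python3 -m creep '[[[0,0,-1.5],[0,0,0],0],[[0,0,-3.5],[0,0,0],0],[[-2,0,-3.5],[0,0,0],0],[[-4,0,-3.5],[0,0,0],0],[[-5.6,0,-3.5],[0,0,0],0],[[-5.6,0,-3.5],[0,0,0],0],[[-5.6,0,-3.5],[0,0,0],0],[[-5.6,0,-2],[0,0,0],0],[[-5.6,0,-1.5],[0,0,0],0],[[-5.6,0,-1.5],[0,0,0],0]]'; python3 -m creep '[[[0,0,0.3],[0,0,0],0],[[0,0,0.6],[0,0,0],0],[[0,0,0.9],[0,0,0],0],[[0,0,1.2],[0,0,0],0],[[0,0,1.4],[0,0,0],0],[[0,0,1.5],[0,0,0],0],[[0,0,1.6],[0,0,0],0],[[0,0,1.6],[0,0,0],0],[[0,0,1.6],[0,0,0],0],[[0,0,1.6],[0,0,0],0]]'
```

```text
t: 32.42
tool_pos: [0.7003, -0.0466, 0.2993]
tcp_rot: [-2.185, -2.252, 0.003]
wrist_force: [-0.4, -0.4, -0.6]
grip_width: 0.003
gripper_force: 0.0
t: 33.25
tool_pos: [0.7013, -0.0471, 0.289]
tcp_rot: [2.187, 2.254, 0.002]
wrist_force: [-6.8, 3.5, 21.8]
grip_width: 0.009
gripper_force: 10.7
```

```bash
python3 -m creep '[[[0,0,-1.5],[0,0,0],0],[[0,0,-3.5],[0,0,0],0],[[3,0,-3.5],[0,0,0],0],[[6,0,-3.5],[0,0,0],0],[[9,0,-3.5],[0,0,0],0],[[11.2,0,-3.5],[0,0,0],0],[[11.2,0,-3.5],[0,0,0],0],[[11.2,0,-2],[0,0,0],0],[[11.2,0,-1.5],[0,0,0],0],[[11.2,0,-1.5],[0,0,0],0]]'; python3 -c "
from h import *
go(.697,.0645,.287,.03)"
```

```text
t: 34.08
tool_pos: [0.6971, 0.0638, 0.2985]
tcp_rot: [-2.187, -2.253, 0.004]
wrist_force: [0.0, 0.1, 0.1]
grip_width: 0.005
gripper_force: 0.0
shift [ 0.07 -0.01  1.15]  yaw turn about tool z -0.000 (j6 -0.04)
```

```bash
python3 -m creep '[[[0,0,0.3],[0,0,0],0],[[0,0,0.6],[0,0,0],0],[[0,0,0.9],[0,0,0],0],[[0,0,1.2],[0,0,0],0],[[0,0,1.4],[0,0,0],0],[[0,0,1.5],[0,0,0],0],[[0,0,1.5],[0,0,0],0],[[0,0,1.5],[0,0,0],0],[[0,0,1.5],[0,0,0],0],[[0,0,1.5],[0,0,0],0]]'; python3 -m creep '[[[0,0,-2],[0,0,0],0],[[0,0,-4],[0,0,0],0],[[0,0,-7],[0,0,0],0],[[0,0,-10],[0,0,0],0],[[0,-3,-11],[0,0,0],0],[[0,-6,-11],[0,0,0],0],[[0,-9,-11],[0,0,0],0],[[0,-12,-11],[0,0,0],0],[[0,-15,-11],[0,0,0],0],[[0,-18,-11],[0,0,0],0]]'; python3 -c "
from h import *
s=snap('side','s6.png')"
```

```text
t: 34.92
tool_pos: [0.698, 0.0638, 0.2891]
tcp_rot: [2.186, 2.253, 0.001]
wrist_force: [-8.5, -2.5, 21.1]
grip_width: 0.005
gripper_force: 10.6
t: 35.75
tool_pos: [0.5165, 0.0589, 0.3953]
tcp_rot: [2.188, 2.254, 0.001]
wrist_force: [-0.5, -0.5, -0.4]
grip_width: 0.005
gripper_force: 0.0
```

View pics/s6.png

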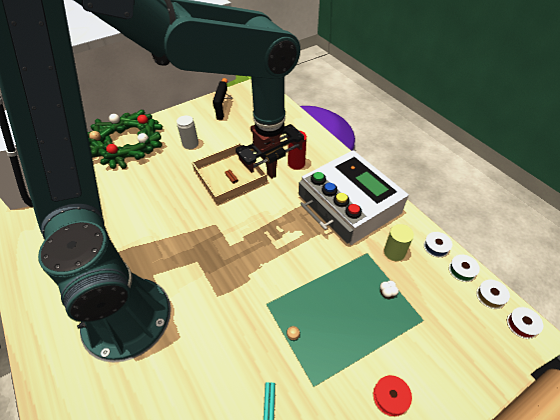

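The drawer is shut at (320,215), the short quill is in the tray at (231,176), the keys are up, the mat is clear and the bystanders are in place. I hand in.

```bash
python3 -c "
from h import *
print(order.hand_in())"
```

```text
the job is handed in; nothing more can be done
None
```

I handed the job in at about 36 s: the three full quills are in the shut drawer, the one short quill is in the tray, and yellow, blue, yellow, green were each pressed fully down in order; no verdict came back.

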